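# Spread a snap ring with pliers and hold it open at the groove of a starwheel axle

## Task

Fit the snap ring that keeps the bottle starwheel on its upright axle: the ring already hangs by its two eyes from the bent tips of the circlip pliers that lie across the rims of the parts tray. Pick the pliers up by the handles, squeeze the handles up to their stop so that the ring is spread wide enough to clear the axle before it goes over the axle's end, then slide it straight down, level and without forcing it, until it lies at the groove just above the washer. Finish while holding it there in the gripper, handles still squeezed and ring still spread round the groove, not let go and not allowed to snap shut; leave the bottles and the spanner alone.

Things in the scene. Friction and masses are not known exactly. Their poses are not given: they have to be found in the camera images.
- pliers_grip (a point): where to grip the circlip pliers: midway between the handles, 50 mm behind the pivot, half-way up the black sleeves (each 98 mm long, 11 wide, 14 high). Axes: x handles to tips, y left across the handles, z up. Width over both sleeves here: relaxed 61 mm (handles splay, 11 degrees each), at the stop 40 mm and parallel. At the start 35 mm of free depth below. Centre of gravity 31 mm ahead
- handle_l (a joint): angle of the left handle about the pivot, rad: 0 relaxed, grows as the handles are squeezed (both move alike, the ring opens with them), 0.194 at the stop screw (bore 43.8 mm), 0.14 at bore 41.8 mm. A spring returns it: at the grip point 4 N on each handle starts it, 11 N holds it at the stop; a 20 to 40 N grip is safe, the stop takes it
- pliers: pivot bolt of the pliers, 20 mm diameter, 14 mm high; origin at the centre of its underside, level with the undersides of the sleeves; x handles to tips, y left, z up. Pliers with ring: 240 mm long, 0.2 kg, laid flat across the tray's rims. While a gripper squeezes the splayed handles to the stop, the pliers creep 4 to 5 mm forward, tips first, between its fingers
- clip_center (a point): centre of the fully spread snap ring, at half its thickness: 127.7 mm ahead of pliers_grip along the pliers' x and 13.75 mm below it (relaxed ring: 4 mm farther out). Dark steel C, 2.5 mm thick, parallel to the pliers, its two eyes hung on pins below the jaw tips, gap towards the pivot; it cannot fall off. Bore 37 mm relaxed, 43.8 spread, then 57 mm over all. Jaws' underside 10.75 mm above
- axle_top (a point): centre of the flat top end of the fixed upright axle stub: bright steel, 40 mm diameter, 2 mm chamfer at the end, rising 28 mm above the bronze washer and 136 mm above the table; z up
- groove (a point): centre of the axle's groove, 25.5 mm below axle_top. The groove is 5 mm high and begins right at the washer's top face, so a ring lowered until it rests on the washer (66 mm diameter) lies in the groove, its mid-plane 1.25 mm below this point; z up
- starwheel: fixed starwheel unit that carries the axle; origin under its centre, on the table, z up. From below: foot plate 150 mm square, white two-plate star with 8 bottle pockets (212 mm diameter, top 72 mm above the table), hub of 72 mm diameter up to 105 mm, washer up to 108 mm, axle stub up to 136 mm
- tray: open stainless parts tray, 121 mm (its x) by 222 mm (its y), 40 mm high, floor 3 mm thick; fixed; origin under its centre. The pliers lie across its long rims along about its x: pivot on the front rim, handle ends on the rear rim, grip point about over the middle
- bottle_a_mid (a point): middle, 80 mm up, of a filled and capped drink bottle, 60 mm diameter, 160 mm high, standing on the table; bystander
- bottle_b_mid (a point): middle, 80 mm up, of a second bottle like it; bystander
- spanner_grip (a point): grip of a loose steel spanner lying flat on the table near the robot; bystander

How it is judged:
On the way, in this order (a step that is already met when the one before it is completed fails the run):
1. the pliers are picked up clear of the tray (height (world z) of pliers_grip above 0.07 m and contact force between pliers and tray below 0.1 N), for 0.1 s.
2. the ring is held spread above the end of the axle (value of joint handle_l above 0.14 rad and horizontal distance between clip_center and axle_top below 0.008 m and z of clip_center in the frame of axle_top above 0.001 m), for 0.1 s.
At the end, for the whole second after the job is handed in: the gripper still holds the pliers (more than 3 N on them) with the handles squeezed beyond 0.14 rad of their 0.194, and the spread ring is round the axle, within 4 mm of its line, its mid-plane between 2 mm above and 3 mm below the groove's middle, the pliers level within 6 degrees and at rest (value of joint handle_l above 0.14 rad and horizontal distance between clip_center and groove below 0.004 m and z of clip_center in the frame of groove between -0.003 and 0.002 m and angle between pliers's own z axis and vertical below 0.1 rad and contact force between the fingers and pliers above 3 N and linear speed of pliers below 0.02 m/s); the arm keeps its last pose, push and grip.
It fails at once if the ring is forced over the axle, or lets go on it, while not spread (value of joint handle_l below 0.11 rad and horizontal distance between clip_center and axle_top below 0.012 m and z of clip_center in the frame of axle_top below -0.003 m).
It fails at once if the ring or pliers are rammed against the axle, washer or starwheel (over 40 N) (contact force between pliers and starwheel above 40 N).
It fails at once if a bottle is moved or knocked over (distance of any of bottle_a_mid, bottle_b_mid from where it was at the start of the episode above 0.02 m).
It fails at once if the spanner is moved (distance of spanner_grip from where it was at the start of the episode above 0.02 m).
It also fails if it takes over 42 s, if anything falls off the work surface, if the arm or the gripper's body presses on something with over 40 N, if the wrist force passes 120 N, or if a joint passes its speed limit or range.

## Robot

A 6-joint arm with a two-finger parallel gripper is mounted at the origin on the work surface. World frame = base frame: x ahead of the robot, y to its left, z up, the work surface at z = 0. Lengths are in m, angles in rad, forces in N, time in s.
With the tool pointing down it reaches from about 0.35 to 0.875 m from the base axis. Payload 15.5 kg.
Tool frame: the origin (TCP) lies midway between the tips of the shut fingers; the grasp point (between the pads) lies 19 mm behind it; y points along the fingers, z is the direction in which the jaws open and shut, and the axes are right-handed (so a half turn about y gives the same grasp; the last joint's range is limited). The gripper opens to 85 mm and grips with 20 to 120 N. Pads are 22 mm wide; open, the fingers measure 114 mm over their backs; the gripper's body (76 mm by 85 mm) begins 54 mm behind the grasp point. The pads swing forward as they close: fully open they stand 13 mm farther back than shut.
Start: joints at [1.155, 0.494, 1.345, -0, 1.302, -0.096], TCP at [0.196, 0.593, 0.231] pointing down, gripper open.
Joint ranges: [-2.91, 2.91], [-0.82, 2.16], [0.22, 2.67], [-1.22, 4.37], [0.12, 2.79], [-3.08, 3.08]. Speed limits (rad/s): [1.89, 1.89, 2.57, 3.01, 3.01, 3.01].

## Interface

Orientations are given as a unit quaternion [x, y, z, w].
In Python, from bench import r, viewer gives the robot as it stands.
- The arm moves only by the tool carry_out, never from a script. Its argument "motion" is a list of rows, each an object of numbers: "x", "y", "z": the shift along the tool's x, y, z in m; "wx", "wy", "wz": the turn, a rotation vector about the tool's x, y, z in rad; "claw": the finger opening in m, from 0 to 0.0854. In form: [{"x": .., "y": .., "z": .., "wx": .., "wy": .., "wz": .., "claw": ..}, ...]. A call has 1 to 20 rows; each row shifts and turns the commanded pose from where the row before left it, along the tool's axes as they then stand; what a row does not reach is not made up. A row lasts 1/12 s, in which the tool goes at most 41.7 mm and 7.16 degrees, less where a joint would pass 70% of its speed; a pose out of reach is approached as far as the arm can. A call with a gripper value outside its range is refused whole. The fingers move at their own pace and stop on an object; "force" is the grip in N (left out, the last holds). Time passes only in rows, so rows that do not move let the fingers close. It gives the time, the measured TCP pose, the force and the opening at its end, in the units of the state.
- r.get_obs(): the state, without advancing time (a new reading comes with each control period).
- viewer.read_camera(name): name is "scene" or "top" or "wrist"; returns a dict with "frame" (480x640x3 uint8, blue, green, red), "depth" (480x640 float32, m along the optical axis (not along the pixel's ray), 0 where there is no reading), "K" (3x3 intrinsics, pixels), "rvec" (rotation vector, rad) and "tvec" (3), from world to camera coordinates, as OpenCV has them; the wrist camera has in their place "mount" (4x4, takes a point from camera to tool coordinates, whose origin is the TCP and whose axes are the tool frame's). Camera axes: x right, y down, z forward; pixel columns grow to the right and rows downward; lengths in m; the calibration is good to about 2 mm. A picture is of the moment at which its call begins: read the wrist's pose just before it.
- r.finish_job(): hands the job in, once; it reports no verdict.
Trained networks look in the newest picture that a camera, given by its name, has taken for a name from the list of things; names that differ only in an ending like _2 or _b are one class to them, and where a whole thing is asked for, a point or a joint stands for the part that bears it (a point fixed in the world has none). Each returns a list of dicts, best first, with "score" (0 to 1); they miss things now and then, are a little off and sometimes report something else, mostly with a low value. They report only what shows in the picture. A call takes as long as a camera call.
- viewer.regions_of(label, camera): "region" (480x640 bool, what is visible of it) and "bbox" ([left, top, right, bottom] in pixels, round what is visible of it).
- viewer.pinpoint(label, camera): "point" ([column, row] in pixels: a listed point, or the origin of a listed thing).
The state is a dict: "clock": time; "qpos": joint angles; "qvel": joint speeds; "joint_efforts": joint torques, N m; "tool_pos": TCP position; "tcp_rot": TCP orientation; "force": force on the tool from outside, world axes, zero at the start; "moment": the same for the moment, N m; "width": finger opening in m.
Only numpy, scipy, OpenCV 4.12 (cv2) and the standard library are available. Lean on these libraries where they do the work, as an engineer would, in place of code of your own. Each camera call takes 0.05 s, during which the arm holds its last target.

## Working session

There is one attempt and no reset: what is moved stays moved. The work goes in short steps, Python scripts to look and compute and a tool call to move; the robot and the scene stay as the last step left them, time stands still between calls to the robot, and variables do not carry over. Pictures are saved under pics/ and viewed, and the job is handed in when it is done.

Besides the shell and the picture viewer there is one more tool, called after ">>>" as a command line: name --argument value ..., lists and objects as JSON in quotes. carry_out: Moves the arm, as the interface text tells. Its arguments: {"type":"object","properties":{"motion":{"type":"array"},"force":{"type":"number"}},"required":["motion"]}

```bash
ls; mkdir -p pics; cat > h.py <<'E'
import numpy as np, cv2
from scipy.spatial.transform import Rotation as R
from bench import r, viewer
def cam(name,save=None):
    o=r.get_obs()
    c=viewer.read_camera(name)
    if 'mount' in c:
        T=np.eye(4);T[:3,:3]=R.from_quat(o['tcp_rot']).as_matrix();T[:3,3]=o['tool_pos']
        c['T']=T@np.array(c['mount'])
    else:
        Rm=cv2.Rodrigues(np.array(c['rvec'],float))[0]
        T=np.eye(4);T[:3,:3]=Rm.T;T[:3,3]=-Rm.T@np.array(c['tvec'],float).ravel();c['T']=T
    if save: cv2.imwrite('pics/'+save,c['frame'])
    return c
def ray(c,p):
    K=np.array(c['K']);d=np.array([(p[0]-K[0,2])/K[0,0],(p[1]-K[1,2])/K[1,1],1.])
    return c['T'][:3,3],c['T'][:3,:3]@d
def atz(c,p,z):
    o,d=ray(c,p);return o+d*(z-o[2])/d[2]
def cloud(c):
    K=np.array(c['K']);v,u=np.mgrid[0:480,0:640];d=c['depth']
    P=np.stack([(u-K[0,2])/K[0,0]*d,(v-K[1,2])/K[1,1]*d,d],-1)
    return P@c['T'][:3,:3].T+c['T'][:3,3]
def proj(c,P):
    Ti=np.linalg.inv(c['T']);q=Ti[:3,:3]@np.array(P)+Ti[:3,3];K=np.array(c['K']);q=K@q;return q[:2]/q[2]
E
python3 - <<'E'
from h import *
np.set_printoptions(precision=4,suppress=True)
o=r.get_obs();print({k:np.round(v,4) for k,v in o.items()}); print(R.from_quat(o['tcp_rot']).as_matrix())
for n in ['scene','top','wrist']:
    c=cam(n,n+'0.png');P=cloud(c);print(n,c['T'])
    for l in ['pliers_grip','pliers','clip_center','axle_top','groove','starwheel','tray','bottle_a_mid','spanner_grip']:
        for d in viewer.pinpoint(l,n)[:2]:
            p=d['point'];i=int(np.clip(p[1],0,479)),int(np.clip(p[0],0,639));print(n,l,np.round(p,1),round(d['score'],2),P[i])
E
```

```text
pics
{'clock': np.float64(0.0), 'qpos': array([ 1.1555,  0.4942,  1.3462, -0.    ,  1.3025, -0.0955]), 'qvel': array([-0.0002, -0.0006, -0.0004, -0.0001,  0.0004, -0.0003]), 'joint_efforts': array([  0.0008, -88.2152, -38.3874,  -0.0001,   0.0099,   0.0001]), 'tool_pos': array([0.1963, 0.593 , 0.2307]), 'tcp_rot': array([ 0.6985, -0.1127,  0.1125, -0.6977]), 'force': array([ 0.5832, -0.7714, -0.0481]), 'moment': array([ 0.0327, -0.0332,  0.0029]), 'width': np.float64(0.0851)}
[[ 0.9493 -0.0005  0.3143]
 [-0.3143 -0.0011  0.9493]
 [-0.0001 -1.     -0.0012]]
scene [[ 0.6405  0.576  -0.5078  1.1239]
 [ 0.7678 -0.4929  0.4093 -0.4275]
 [-0.0146 -0.6521 -0.758   0.8989]
 [ 0.      0.      0.      1.    ]]
scene pliers_grip [261.7 292.7] 0.84 [ 0.5752 -0.1241  0.0015]
scene pliers [278.6 304.2] 0.98 [ 0.6491 -0.1326  0.0516]
scene clip_center [309.6 326.6] 0.62 [ 0.698  -0.0979 -0.0042]
scene axle_top [359.9 181.4] 0.67 [0.5644 0.1513 0.1355]
scene groove [363.3 189.9] 0.89 [0.5812 0.1475 0.1272]
scene starwheel [355.4 221.4] 0.77 [0.6012 0.1098 0.0721]
scene tray [256.4 306.9] 0.7 [ 0.596
[... 369 characters left out ...]

 [ 0.      0.      0.      1.    ]]
top pliers_grip [370.7 247.9] 0.73 [ 0.6031 -0.1383  0.001 ]
top pliers [364.8 228.8] 0.72 [ 0.6459 -0.1174  0.0518]
top clip_center [359.2 200.5] 0.75 [ 0.7329 -0.1067 -0.0054]
top axle_top [255.  251.2] 0.85 [0.5672 0.1571 0.1305]
top groove [256.8 251.9] 0.75 [0.5659 0.1535 0.141 ]
top starwheel [258.1 254.7] 0.72 [0.559  0.1486 0.1379]
top tray [373.9 247.7] 0.85 [ 0.603  -0.1462  0.0032]
top bottle_a_mid [159.9 224.5] 0.93 [0.624  0.3914 0.1547]
top spanner_grip [317.1 311.8] 0.67 [ 0.4272 -0.0002  0.0128]
wrist [[ 0.3144  0.9074  0.2789  0.1246]
 [ 0.9493 -0.3004 -0.0927  0.6164]
 [-0.0004  0.2939 -0.9558  0.3739]
 [ 0.      0.      0.      1.    ]]
```

View pics/scene0.png

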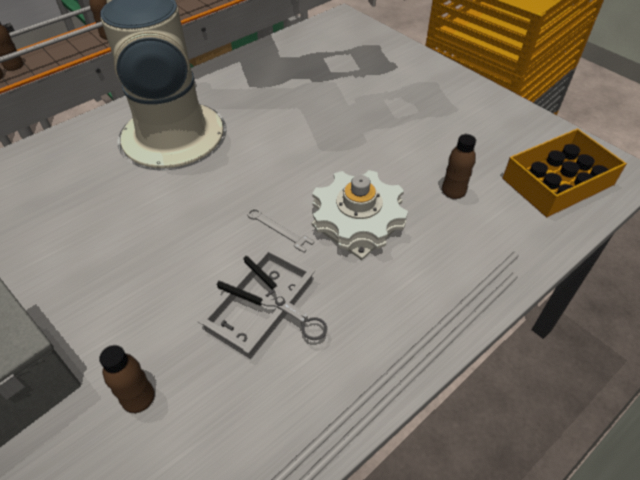

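View pics/top0.png

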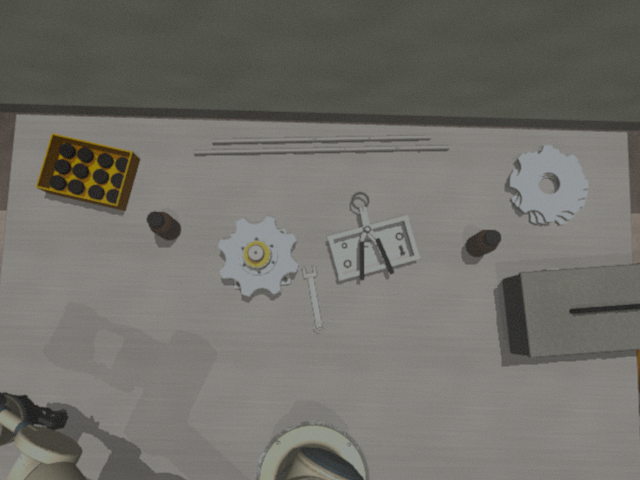

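The pliers lie over the tray (top px ~368,245, ring at 360,201), and the axle is at top px 256,252. I'll move the wrist over the tray next.

>>> carry_out --motion '[{"x":0.0286,"z":-0.0286,"claw":0.085},{"x":0.0286,"z":-0.0286},{"x":0.0286,"z":-0.0286},{"x":0.0286,"z":-0.0286},{"x":0.0286,"z":-0.0286},{"x":0.0286,"z":-0.0286},{"x":0.0286,"z":-0.0286},{"x":0.0286,"z":-0.0286},{"x":0.0286,"z":-0.0286},{"x":0.0286,"z":-0.0286},{"x":0.0286,"z":-0.0286},{"x":0.0286,"z":-0.0286},{"x":0.0286,"z":-0.0286},{"x":0.0286,"z":-0.0286},{"x":0.0286,"z":-0.0286},{"x":0.0286,"z":-0.0286},{"x":0.0286,"z":-0.0286},{"x":0.0286,"z":-0.0286},{"x":0.0286,"z":-0.0286},{"x":0.0286,"z":-0.0286}]'

```text
schema error: expected keys x, y, z, wx, wy, wz, claw
```

>>> carry_out --motion '[{"wy":-0.11},{"wy":-0.11},{"wy":-0.11},{"wy":-0.11},{}]'

```text
schema error: expected keys x, y, z, wx, wy, wz, claw
```

```bash
python3 - <<'E'
from h import *
np.set_printoptions(precision=4,suppress=True)
o=r.get_obs();print(o['tool_pos'],o['clock']); print(R.from_quat(o['tcp_rot']).as_matrix())
n='wrist'
c=cam(n,n+'1.png');P=cloud(c)
np.savez('w1.npz',**{k:c[k] for k in('frame','depth','K','T')})
for l in ['pliers_grip','pliers','clip_center','axle_top','groove','tray','spanner_grip']:
        for d in viewer.pinpoint(l,n)[:2]:
            p=d['point'];i=int(np.clip(p[1],0,479)),int(np.clip(p[0],0,639));print(n,l,np.round(p,1),round(d['score'],2),P[i],atz(c,p,.047))
E
```

```text
[0.1965 0.5933 0.2313] 1.5
[[ 0.9493  0.      0.3144]
 [-0.3144 -0.      0.9493]
 [ 0.     -1.     -0.    ]]
```

View pics/wrist1.png

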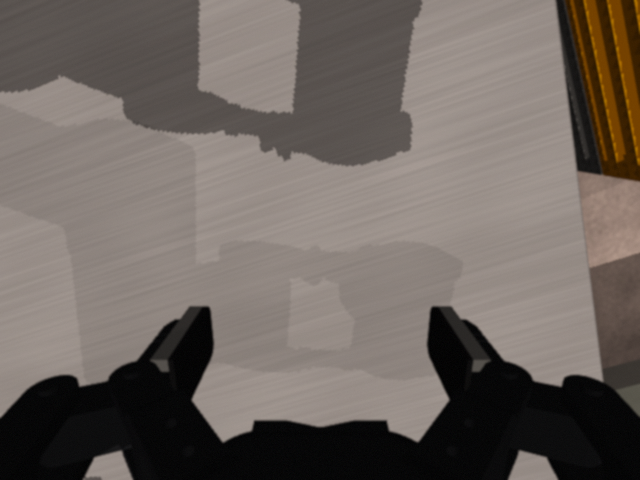

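Every row needs all seven keys, and the arm hasn't moved. I'll resend the move in that form.

>>> carry_out --motion '[{"x":0.0286,"y":0,"z":-0.0286,"wx":0,"wy":0,"wz":0,"claw":0.085},{"x":0.0286,"y":0,"z":-0.0286,"wx":0,"wy":0,"wz":0,"claw":0.085},{"x":0.0286,"y":0,"z":-0.0286,"wx":0,"wy":0,"wz":0,"claw":0.085},{"x":0.0286,"y":0,"z":-0.0286,"wx":0,"wy":0,"wz":0,"claw":0.085},{"x":0.0286,"y":0,"z":-0.0286,"wx":0,"wy":0,"wz":0,"claw":0.085},{"x":0.0286,"y":0,"z":-0.0286,"wx":0,"wy":0,"wz":0,"claw":0.085},{"x":0.0286,"y":0,"z":-0.0286,"wx":0,"wy":0,"wz":0,"claw":0.085},{"x":0.0286,"y":0,"z":-0.0286,"wx":0,"wy":0,"wz":0,"claw":0.085},{"x":0.0286,"y":0,"z":-0.0286,"wx":0,"wy":0,"wz":0,"claw":0.085},{"x":0.0286,"y":0,"z":-0.0286,"wx":0,"wy":0,"wz":0,"claw":0.085},{"x":0.0286,"y":0,"z":-0.0286,"wx":0,"wy":0,"wz":0,"claw":0.085},{"x":0.0286,"y":0,"z":-0.0286,"wx":0,"wy":0,"wz":0,"claw":0.085},{"x":0.0286,"y":0,"z":-0.0286,"wx":0,"wy":0,"wz":0,"claw":0.085},{"x":0.0286,"y":0,"z":-0.0286,"wx":0,"wy":0,"wz":0,"claw":0.085},{"x":0.0286,"y":0,"z":-0.0286,"wx":0,"wy":0,"wz":0,"claw":0.085},{"x":0.0286,"y":0,"z":-0.0286,"wx":0,"wy":0,"wz":0,"claw":0.085},{"x":0.0286,"y":0,"z":-0.0286,"wx":0,"wy":0,"wz":0,"claw":0.085},{"x":0.0286,"y":0,"z":-0.0286,"wx":0,"wy":0,"wz":0,"claw":0.085},{"x":0.0286,"y":0,"z":-0.0286,"wx":0,"wy":0,"wz":0,"claw":0.085},{"x":0.0286,"y":0,"z":-0.0286,"wx":0,"wy":0,"wz":0,"claw":0.085}]'

```text
clock: 3.57
tool_pos: [0.5602, -0.1317, 0.2314]
tcp_rot: [-0.698, 0.113, -0.113, 0.698]
force: [1.8, 0.8, 0.5]
width: 0.0851
```

>>> carry_out --motion '[{"x":0,"y":0,"z":0,"wx":0,"wy":-0.11,"wz":0,"claw":0.085},{"x":0,"y":0,"z":0,"wx":0,"wy":-0.11,"wz":0,"claw":0.085},{"x":0,"y":0,"z":0,"wx":0,"wy":-0.11,"wz":0,"claw":0.085},{"x":0,"y":0,"z":0,"wx":0,"wy":-0.11,"wz":0,"claw":0.085},{"x":0,"y":0,"z":0,"wx":0,"wy":0,"wz":0,"claw":0.085},{"x":0,"y":0,"z":0,"wx":0,"wy":0,"wz":0,"claw":0.085}]'

```text
clock: 4.07
tool_pos: [0.5596, -0.1295, 0.2313]
tcp_rot: [0.706, 0.041, -0.041, -0.706]
force: [0.5, 0.5, -0.7]
width: 0.0849
```

```bash
python3 - <<'E'
from h import *
np.set_printoptions(precision=4,suppress=True)
o=r.get_obs();print(o['tool_pos'],o['clock']); print(R.from_quat(o['tcp_rot']).as_matrix())
n='wrist'
c=cam(n,n+'2.png');P=cloud(c)
np.savez('w2.npz',**{k:c[k] for k in('frame','depth','K','T')})
for l in ['pliers_grip','pliers','clip_center']:
        for d in viewer.pinpoint(l,n)[:2]:
            p=d['point'];i=int(np.clip(p[1],0,479)),int(np.clip(p[0],0,639));print(n,l,np.round(p,1),round(d['score'],2),P[i],atz(c,p,.047))
E
```

```text
[ 0.5596 -0.1295  0.2313] 4.0667
[[ 0.9932  0.     -0.1164]
 [ 0.1164 -0.      0.9932]
 [ 0.     -1.     -0.    ]]
wrist pliers [312.3 295.5] 0.7 [ 0.6366 -0.1286  0.0535] [ 0.6402 -0.1281  0.047 ]
wrist clip_center [322.2 358.9] 0.93 [ 0.742  -0.1063 -0.0012] [ 0.71   -0.1101  0.047 ]
```

View pics/wrist2.png

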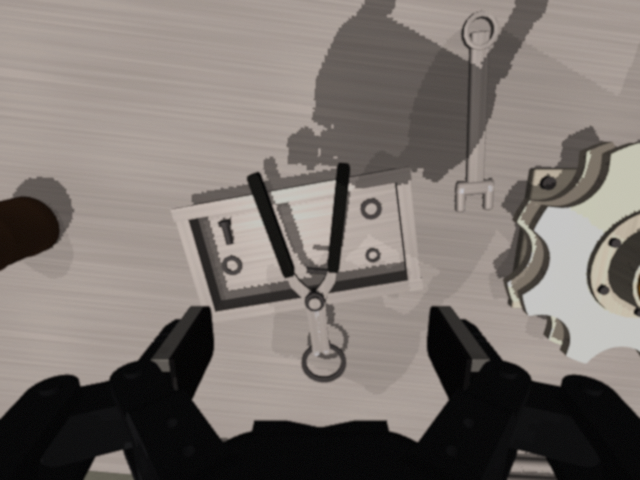

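```bash
python3 - <<'E'
from h import *
np.set_printoptions(precision=4,suppress=True)
c=dict(np.load('w2.npz'));P=cloud(c);g=c['frame'].max(-1)
print('cam',c['T'])
m=(P[...,2]>.045)&(P[...,2]<.065)&(g<45)
m[:, :220]=0;m[:,380:]=0;m[300:]=0
n,lab,st,ce=cv2.connectedComponentsWithStats(m.astype(np.uint8))
L=[]
for i in range(1,n):
    if st[i,4]<300: continue
    Q=P[lab==i];
    top=Q[Q[:,2]>np.median(Q[:,2])-.003];mu=top.mean(0);u,s,vt=np.linalg.svd(top[:,:2]-mu[:2],full_matrices=False)
    d=vt[0]*np.sign(vt[0,0]);t=(top[:,:2]-mu[:2])@d;w=(top[:,:2]-mu[:2])@[-d[1],d[0]]
    print(st[i],mu,np.median(Q[:,2]),np.percentile(Q[:,2],[5,95]),d,t.min(),t.max(),w.min(),w.max());L.append((mu[:2]+d*(t.min()+t.max())/2,d,mu[:2]+d*t.min(),mu[:2]+d*t.max()))
if len(L)==2:
    (a,da,a0,a1),(b,db,b0,b1)=L
    x=da+db;x/=np.linalg.norm(x);A=np.array([da,-db]).T;s=np.linalg.solve(A,b-a);X=a+da*s[0]
    print('axis',x,np.arctan2(x[1],x[0]),'cross',X,'half angle',np.arccos(da@db)/2, 'mid of sleeves',(a+b)/2,(a0+b0)/2,(a1+b1)/2)
# ring
m=(P[...,2]>.025)&(P[...,2]<.06); m[:335]=0;m[385:]=0;m[:,:295]=0;m[:,350:]=0
Q=P[m];print('ring',len(Q),np.median(Q[:,2]),Q[:,0].min(),Q[:,0].max(),Q[:,1].min(),Q[:,1].max())
# pivot bolt
m=(P[...,2]>.045)&(P[...,2]<.07);m[:288]=0;m[312:]=0;m[:,:300]=0;m[:,328:]=0
Q=P[m];print('piv',Q.mean(0),np.percentile(Q[:,2],[5,50,95]))
f=c['frame'][140:400,180:440];cv2.imwrite('pics/z2.png',cv2.resize(f,None,fx=2.2,fy=2.2,interpolation=cv2.INTER_CUBIC))
E
```

```text
cam [[-0.1163  0.9494  0.2919  0.4845]
 [ 0.9932  0.1112  0.0342 -0.1388]
 [ 0.      0.2939 -0.9558  0.3739]
 [ 0.      0.      0.      1.    ]]
[ 326  163   24  109 1183] [ 0.5578 -0.1139  0.0538] 0.05380990269256697 [0.0526 0.055 ] [0.9996 0.0271] -0.046799242790882364 0.052705039059864324 -0.005527109315688971 0.00526415372223816
[ 248  173   46  104 1293] [ 0.5719 -0.1732  0.0537] 0.05368722944646298 [0.0483 0.0549] [0.9109 0.4127] -0.04655845200346976 0.05206969653997966 -0.005530610179466236 0.00486417244755292
axis [0.9745 0.2244] 0.2262894543185823 cross [ 0.7121 -0.1097] half angle 0.19916722474123918 mid of sleeves [ 0.5676 -0.143 ] [ 0.5202 -0.1538] [ 0.6149 -0.1321]
ring 900 0.034523753720054146 0.6803571165316404 0.7477433814902004 -0.1316927567828586 -0.08374739491708867
piv [ 0.6408 -0.1266  0.0523] [0.0486 0.0528 0.0567]
```

View pics/z2.png

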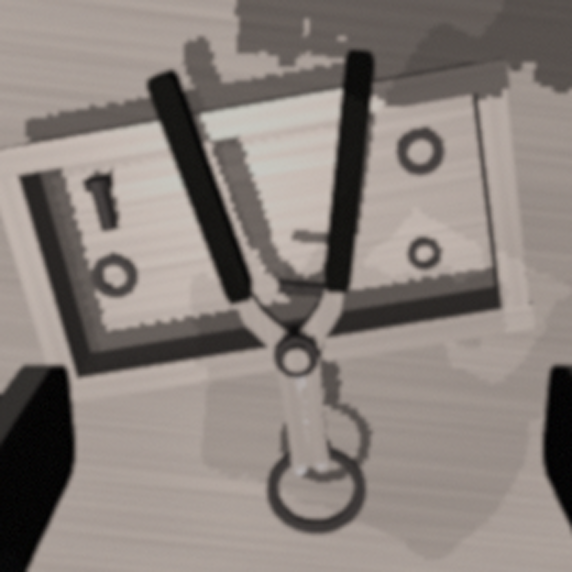

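The wrist view shows the sleeves splayed around an axis at yaw 0.226 rad. From that I get the grip point at (0.592, -0.1375, 0.047). Next I'll line up above it.

>>> carry_out --motion '[{"x":0,"y":0,"z":0,"wx":0,"wy":-0.11,"wz":0,"claw":0.085},{"x":0.01,"y":0.02,"z":-0.005,"wx":0,"wy":0,"wz":0,"claw":0.085},{"x":0.01,"y":0.03,"z":-0.005,"wx":0,"wy":0,"wz":0,"claw":0.085},{"x":0.01,"y":0.03,"z":-0.005,"wx":0,"wy":0,"wz":0,"claw":0.085},{"x":0,"y":0.03,"z":0,"wx":0,"wy":0,"wz":0,"claw":0.085},{"x":0,"y":0.02,"z":0,"wx":0,"wy":0,"wz":0,"claw":0.085},{"x":0,"y":0,"z":0,"wx":0,"wy":0,"wz":0,"claw":0.085},{"x":0,"y":0,"z":0,"wx":0,"wy":0,"wz":0,"claw":0.085}]'

```text
clock: 4.93
tool_pos: [0.5919, -0.1371, 0.101]
tcp_rot: [-0.702, -0.08, 0.081, 0.703]
force: [0.7, -1.0, 1.2]
width: 0.085
```

```bash
python3 - <<'E'
from h import *
np.set_printoptions(precision=4,suppress=True)
o=r.get_obs();print(o['tool_pos'],o['clock']); M=R.from_quat(o['tcp_rot']).as_matrix();print(M)
c=cam('wrist','wrist3.png')
np.savez('w3.npz',**{k:c[k] for k in('frame','depth','K','T')},tool=o['tool_pos'],rot=M)
E
```

```text
[ 0.5919 -0.1371  0.101 ] 4.9333
[[ 0.9738 -0.0017 -0.2272]
 [ 0.2272  0.0006  0.9738]
 [-0.0015 -1.      0.0009]]
```

View pics/wrist3.png

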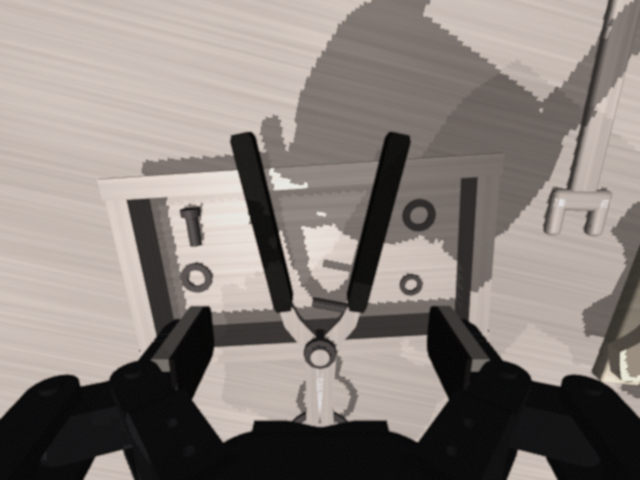

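Aligned: the sleeves sit symmetrically about column 320 and the pivot is at (320,352). I'll descend and close.

>>> carry_out --motion '[{"x":0,"y":0.02,"z":0,"wx":0,"wy":0,"wz":0,"claw":0.085},{"x":0,"y":0.02,"z":0,"wx":0,"wy":0,"wz":0,"claw":0.085},{"x":0,"y":0.02,"z":0,"wx":0,"wy":0,"wz":0,"claw":0.085},{"x":0,"y":0.017,"z":0,"wx":0,"wy":0,"wz":0,"claw":0.085},{"x":0,"y":0,"z":0,"wx":0,"wy":0,"wz":0,"claw":0.085},{"x":0,"y":0,"z":0,"wx":0,"wy":0,"wz":0,"claw":0.085}]'

```text
clock: 5.48
tool_pos: [0.5929, -0.1375, 0.0255]
tcp_rot: [0.703, 0.081, -0.081, -0.702]
force: [1.2, -1.4, 0.2]
width: 0.0847
```

>>> carry_out --motion '[{"x":0,"y":0,"z":0,"wx":0,"wy":0,"wz":0,"claw":0.03},{"x":0,"y":0,"z":0,"wx":0,"wy":0,"wz":0,"claw":0.03},{"x":0,"y":0,"z":0,"wx":0,"wy":0,"wz":0,"claw":0.03},{"x":0,"y":0,"z":0,"wx":0,"wy":0,"wz":0,"claw":0.03},{"x":0,"y":0,"z":0,"wx":0,"wy":0,"wz":0,"claw":0.03},{"x":0,"y":0,"z":0,"wx":0,"wy":0,"wz":0,"claw":0.03},{"x":0,"y":0,"z":0,"wx":0,"wy":0,"wz":0,"claw":0.03},{"x":0,"y":0,"z":0,"wx":0,"wy":0,"wz":0,"claw":0.03}]' --force 38

```text
clock: 6.15
tool_pos: [0.593, -0.1376, 0.0265]
tcp_rot: [0.703, 0.082, -0.08, -0.702]
force: [-4.8, 0.4, 16.9]
width: 0.0386
```

```bash
python3 - <<'E'
from h import *
np.set_printoptions(precision=4,suppress=True)
o=r.get_obs();print(o['tool_pos'],o['clock'],o['width'],o['force']); M=R.from_quat(o['tcp_rot']).as_matrix()
c=cam('wrist','wrist4.png')
np.savez('w4.npz',**{k:c[k] for k in('frame','depth','K','T')},tool=o['tool_pos'],rot=M)
E
```

```text
[ 0.593  -0.1376  0.0265] 6.15 0.038649599367390576 [-4.7973  0.4227 16.8829]
```

View pics/wrist4.png

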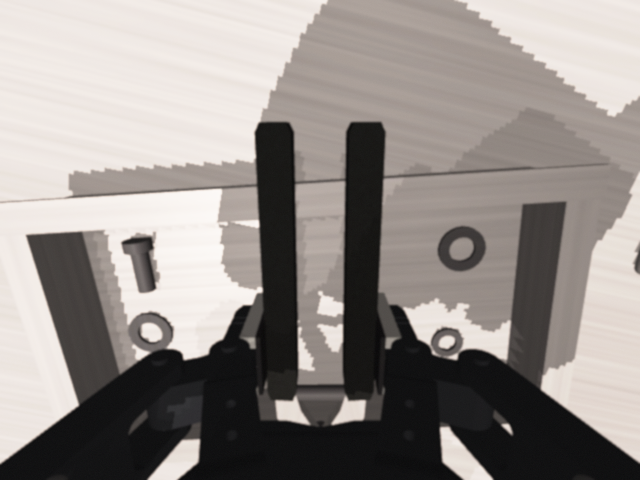

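Handles are parallel and the width reads 38.6 mm, so they're at the stop. Lifting now.

>>> carry_out --motion '[{"x":0,"y":-0.004,"z":0,"wx":0,"wy":0,"wz":0,"claw":0.03},{"x":0,"y":-0.008,"z":0,"wx":0,"wy":0,"wz":0,"claw":0.03},{"x":0,"y":-0.015,"z":0,"wx":0,"wy":0,"wz":0,"claw":0.03},{"x":0,"y":-0.02,"z":0,"wx":0,"wy":0,"wz":0,"claw":0.03},{"x":0,"y":-0.02,"z":0,"wx":0,"wy":0,"wz":0,"claw":0.03},{"x":0,"y":-0.02,"z":0,"wx":0,"wy":0,"wz":0,"claw":0.03},{"x":0,"y":-0.02,"z":0,"wx":0,"wy":0,"wz":0,"claw":0.03},{"x":0,"y":-0.018,"z":0,"wx":0,"wy":0,"wz":0,"claw":0.03},{"x":0,"y":0,"z":0,"wx":0,"wy":0,"wz":0,"claw":0.03},{"x":0,"y":0,"z":0,"wx":0,"wy":0,"wz":0,"claw":0.03},{"x":0,"y":0,"z":0,"wx":0,"wy":0,"wz":0,"claw":0.03}]'

```text
clock: 7.12
tool_pos: [0.5919, -0.1371, 0.149]
tcp_rot: [-0.702, -0.081, 0.081, 0.702]
force: [0.2, -0.4, -2.0]
width: 0.0386
```

```bash
python3 - <<'E'
from h import *
np.set_printoptions(precision=4,suppress=True)
o=r.get_obs();print(o['tool_pos'],o['clock'],o['width'],o['force'],o['moment']); M=R.from_quat(o['tcp_rot']).as_matrix();print(M)
c=cam('wrist','wrist5.png');P=cloud(c);Pt=(P-o['tool_pos'])@M  # tool coords
np.savez('w5.npz',**{k:c[k] for k in('frame','depth','K','T')},tool=o['tool_pos'],rot=M)
g=c['frame'].max(-1)
for u0,u1 in((240,312),(330,400)):
    m=(P[...,2]>.19)&(P[...,2]<.26)&(g<60);m[:100]=0;m[385:]=0;m[:,:u0]=0;m[:,u1:]=0
    # keep x_tool region behind pads
    Q=Pt[m];Q=Q[(Q[:,0]<-.02)]
    print(len(Q),np.percentile(Q,[1,50,99],axis=0))
    # top plane
    A=np.c_[Q[:,0],np.ones(len(Q))];k=np.linalg.lstsq(A,Q[:,1],rcond=None)[0];print('slope y vs x',k,'z vs x',np.linalg.lstsq(A,Q[:,2],rcond=None)[0])
for n in('scene','top'):
    c=cam(n,n+'5.png')
    np.savez(n+'5.npz',**{k:c[k] for k in('frame','depth','K','T')})
E
```

```text
[ 0.5919 -0.1371  0.149 ] 7.1167 0.03861872257796213 [ 0.1868 -0.3797 -2.0347] [-0.0593  0.1006  0.007 ]
[[ 0.9736 -0.0004 -0.2281]
 [ 0.2281  0.0001  0.9736]
 [-0.0004 -1.      0.0002]]Traceback (most recent call last):
  File "<stdin>", line 11, in <module>
    return _quantile_unchecked(
        a, q, axis, out, overwrite_input, method, keepdims, weights)
    return _ureduce(a,
                    func=_quantile_ureduce_func,
    ...<5 lines>...
                    overwrite_input=overwrite_input,
                    method=method)
    r = func(a, **kwargs)
    result = _quantile(arr,
                       quantiles=q,
    ...<2 lines>...
                       out=out,
                       weights=wgt)
    slices_having_nans = np.isnan(arr[-1, ...])
                                  ~~~^^^^^^^^^
IndexError: index -1 is out of bounds for axis 0 with size 0
```

View pics/wrist5.png

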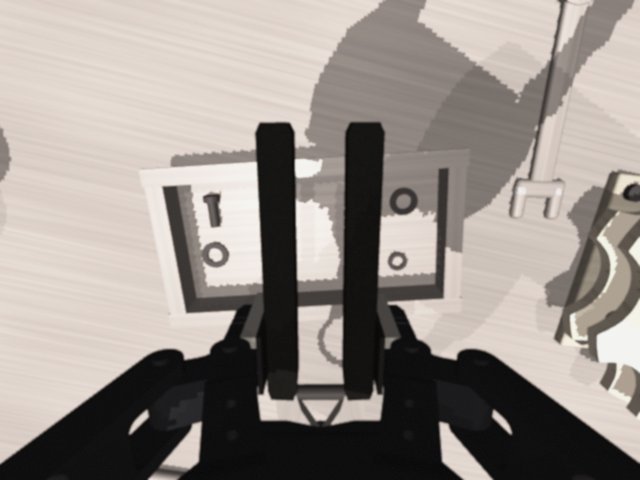

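Lifted clear: the handles are parallel and level in view, with the rear ends at row 123. I'll measure how the pliers sit in the tool.

```bash
cat > hold.py <<'E'
from h import *
np.set_printoptions(precision=4,suppress=True)
def hold(f):
    c=dict(np.load(f));M=c['rot'];P=cloud(c);Pt=(P-c['tool'])@M
    g=c['frame'].max(-1)
    for u0,u1 in((250,305),(335,390)):
        m=(Pt[...,1]<-.01)&(Pt[...,1]>-.05)&(g<60)&(c['depth']>0);m[:100]=0;m[300:]=0;m[:,:u0]=0;m[:,u1:]=0
        Q=Pt[m]
        print(len(Q),np.percentile(Q,[1,50,99],axis=0).tolist())
        A=np.c_[Q[:,0],np.ones(len(Q))];print('y vs x',np.linalg.lstsq(A,Q[:,1],rcond=None)[0],'z vs x',np.linalg.lstsq(A,Q[:,2],rcond=None)[0])
E
python3 - <<'E'
from hold import *
hold('w4.npz');hold('w5.npz')
for n in('scene','top'):
    c=cam(n,n+'5.png')
    np.savez(n+'5.npz',**{k:c[k] for k in('frame','depth','K','T')})
E
```

```text
6192 [[-0.07653764721454552, -0.028912399348193268, -0.019749746382858417], [-0.05108315357339295, -0.027436384666062248, -0.014200825775769345], [-0.019850983110176947, -0.01779877767602804, -0.00933404500576931]]
y vs x [ 0.0069 -0.0268] z vs x [ 0.0015 -0.0142]
6250 [[-0.07653224205180341, -0.028914131506630955, 0.00801937783430079], [-0.051046398134153126, -0.027445167244191375, 0.013236033249958354], [-0.020027219975158883, -0.021968614652789892, 0.01883068457723911]]
y vs x [ 0.004  -0.0271] z vs x [0.0038 0.0134]
6102 [[-0.0765279584646751, -0.028977346446135394, -0.01952592403530643], [-0.05117146264623827, -0.027439838634519723, -0.014032174954909396], [-0.01982104718883426, -0.01880733610460545, -0.009125724189042532]]
y vs x [ 0.008  -0.0268] z vs x [-0.0032 -0.0142]
6263 [[-0.07653450665730731, -0.028916320691539623, 0.007775438807943402], [-0.05118991933896038, -0.02746574963567704, 0.013010691074329254], [-0.019778611645087266, -0.021288450784137287, 0.018637991555227443]]
y vs x [ 0.0128 -0.0267] z vs x [0.0026 0.0132]
```

View pics/scene5.png

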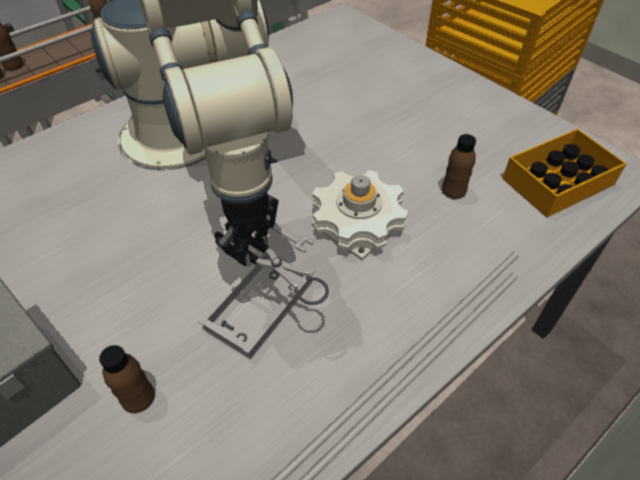

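```bash
python3 - <<'E'
from hold import *
w=dict(np.load('w5.npz'));M=w['rot'];tp=w['tool']
pred=tp+M@np.array([.131,-.0204+.01375,-.0004]);print('pred',pred)
c3=dict(np.load('w3.npz'));p=atz(c3,(320,352),.054);print('pivot rel tool3',(p-c3['tool'])@c3['rot'])
for n in('scene','top'):
    c=cam(n);
    P=cloud(c)
    print(n,'predpx',proj(c,pred))
    for l in('clip_center','pliers','axle_top'):
        for d in viewer.pinpoint(l,n)[:2]:
            z={'clip_center':pred[2],'pliers':tp[2]+.0204-.007,'axle_top':.136}[l]
            q=atz(c,d['point'],z)
            print(l,np.round(d['point'],1),round(d['score'],2),q,'tool',(q-tp)@M)
    m=(abs(P[...,2]-pred[2])<.012)&(np.linalg.norm(P[...,:2]-pred[:2],axis=-1)<.036)
    Q=P[m];T=(Q-tp)@M;print('cloud',len(Q),T.min(0),T.max(0),np.median(Q[:,2]))
    x,y=proj(c,pred).astype(int);f=c['frame'][y-45:y+45,x-50:x+50];cv2.imwrite(f'pics/{n}5z.png',cv2.resize(f,None,fx=7,fy=6.6,interpolation=cv2.INTER_CUBIC))
E
```

```text
pred [ 0.7196 -0.1077  0.1557]
pivot rel tool3 [ 0.0512  0.0469 -0.0004]
scene predpx [310.8495 288.9225]
clip_center [312.  291.6] 0.78 [ 0.7251 -0.1097  0.1557] tool [ 0.1359 -0.0067 -0.0036]
pliers [278.9 265.6] 0.85 [ 0.649  -0.1216  0.1624] tool [ 0.0591 -0.0134  0.0021]
axle_top [356.4 183.6] 0.81 [0.5669 0.1415 0.136 ] tool [0.0392 0.0131 0.277 ]
cloud 307 [ 0.0992 -0.0186 -0.0282] [ 0.1613 -0.0001  0.0278] 0.15386600898161817
top predpx [363.8875 191.3776]
clip_center [361.1 191.6] 0.74 [ 0.7188 -0.1008  0.1557] tool [ 0.1318 -0.0066  0.0065]
axle_top [253.7 251.9] 0.91 [0.5641 0.1596 0.136 ] tool [0.0406 0.0131 0.2952]
cloud 60 [ 0.1203 -0.0149 -0.0262] [0.1593 0.0044 0.0296] 0.15534481800663646
```

```bash
python3 -c "
import cv2,numpy as np
a=cv2.imread('pics/scene5z.png');b=cv2.imread('pics/top5z.png');o=np.hstack([cv2.resize(a,(400,340)),cv2.resize(b,(400,340))]);cv2.imwrite('pics/z5.png',o)"
```

```text
(no output)
```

View pics/z5.png

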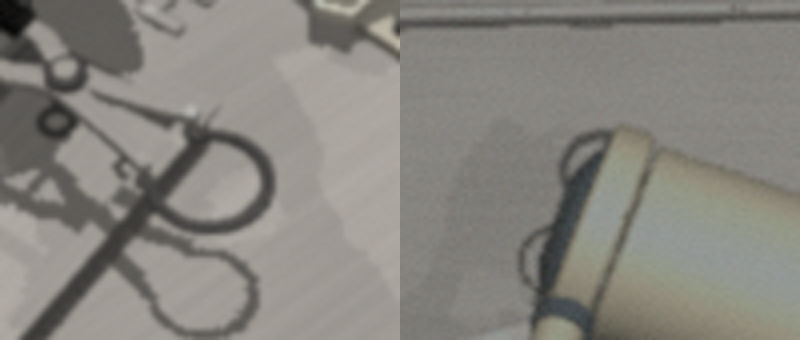

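Scene view: the ring at (312,290) is spread and level, about 133 mm ahead of the TCP and centred. I'll move so the wrist camera sees the axle.

>>> carry_out --motion '[{"x":0.002,"y":-0.006,"z":0.01,"wx":0,"wy":0,"wz":0,"claw":0.03},{"x":0.006,"y":-0.005,"z":0.025,"wx":0,"wy":0,"wz":0,"claw":0.03},{"x":0.007,"y":-0.005,"z":0.03,"wx":0,"wy":0,"wz":0,"claw":0.03},{"x":0.007,"y":-0.005,"z":0.03,"wx":0,"wy":0,"wz":0,"claw":0.03},{"x":0.007,"y":0,"z":0.03,"wx":0,"wy":0,"wz":0,"claw":0.03},{"x":0.007,"y":0,"z":0.03,"wx":0,"wy":0,"wz":0,"claw":0.03},{"x":0.006,"y":0,"z":0.025,"wx":0,"wy":0,"wz":0,"claw":0.03},{"x":0.005,"y":0,"z":0.015,"wx":0,"wy":0,"wz":0,"claw":0.03},{"x":0.003,"y":0,"z":0.01,"wx":0,"wy":0,"wz":0,"claw":0.03},{"x":0,"y":0,"z":0,"wx":0,"wy":0,"wz":0,"claw":0.03},{"x":0,"y":0,"z":0,"wx":0,"wy":0,"wz":0,"claw":0.03},{"x":0,"y":0,"z":0,"wx":0,"wy":0,"wz":0,"claw":0.03}]'

```text
clock: 8.67
tool_pos: [0.5942, 0.073, 0.1703]
tcp_rot: [0.703, 0.081, -0.081, -0.702]
force: [0.2, -0.3, -1.4]
width: 0.0382
```

```bash
python3 - <<'E'
from hold import *
o=r.get_obs();print(o['tool_pos'],o['clock'],o['width'],o['force']); M=R.from_quat(o['tcp_rot']).as_matrix();tp=o['tool_pos']
c=cam('wrist','wrist6.png')
np.savez('w6.npz',**{k:c[k] for k in('frame','depth','K','T')},tool=o['tool_pos'],rot=M)
hold('w6.npz')
def circ(Q):
    A=np.c_[2*Q[:,:2],np.ones(len(Q))];s=np.linalg.lstsq(A,(Q[:,:2]**2).sum(1),rcond=None)[0];return s[:2],np.sqrt(s[2]+s[:2]@s[:2])
for n in('wrist','scene'):
    if n!='wrist': c=cam(n,n+'6.png');np.savez(n+'6.npz',**{k:c[k] for k in('frame','depth','K','T')})
    for d in viewer.pinpoint('axle_top',n)[:1]: print(n,'axle',d['point'],d['score'],atz(c,d['point'],.136))
    P=cloud(c)
    near=np.linalg.norm(P[...,:2]-[.566,.153],axis=-1)<.05
    m=near&(P[...,2]>.128)&(P[...,2]<.145)
    Q=P[m];print(n,'top pts',len(Q),Q.mean(0),Q.min(0),Q.max(0))
    if len(Q)>30:
        h=cv2.convexHull(Q[:,:2].astype(np.float32))[:,0];print(cv2.minEnclosingCircle(Q[:,:2].astype(np.float32)),circ(h))
E
```

```text
[0.5942 0.073  0.1703] 8.6667 0.038237034018665114 [ 0.1517 -0.2913 -1.4127]
6143 [[-0.0765260954641896, -0.028941947975097408, -0.019558249597869674], [-0.051169552596753806, -0.027440309485633547, -0.014016174818362979], [-0.019791956775515096, -0.01819710032217584, -0.009127256962348647]]
y vs x [ 0.0084 -0.0267] z vs x [-0.003  -0.0142]
6193 [[-0.0770778379752928, -0.028932356892766475, 0.0077842177452053995], [-0.051574037936811715, -0.027481824497723673, 0.013039494477164067], [-0.019892185924521914, -0.023324699584847154, 0.018558484487995876]]
y vs x [ 0.006  -0.0271] z vs x [0.006  0.0134]
wrist axle [493.6, 262.7] 0.57 [0.5645 0.1568 0.136 ]
wrist top pts 4733 [0.5622 0.1526 0.1353] [0.5436 0.1346 0.128 ] [0.5835 0.1751 0.1379]
((0.5638028979301453, 0.1548975110054016), 0.02079595811665058) (array([0.5635, 0.1547]), np.float64(0.020114240421810623))
scene axle [358.1, 179.9] 0.84 [0.5611 0.1518 0.136 ]
scene top pts 186 [0.5683 0.1561 0.1342] [0.5468 0.1392 0.128 ] [0.5853 0.1732 0.1387]
((0.566256046295166, 0.15694116055965424), 0.019829170778393745) (array([0.5665, 0.1565]), np.float64(0.018428360137386187))
```

View pics/wrist6.png

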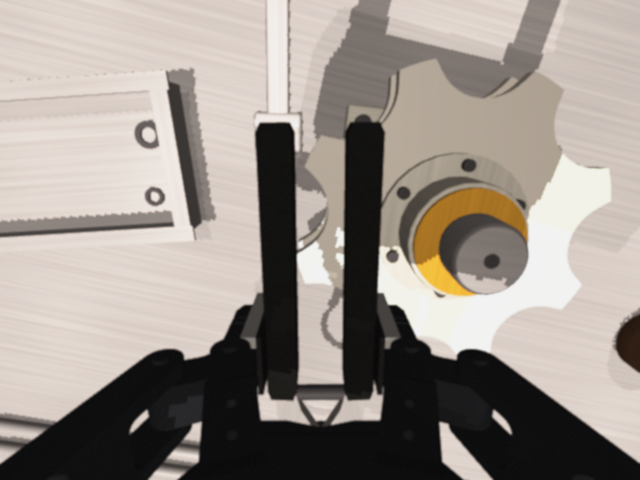

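View pics/scene6.png

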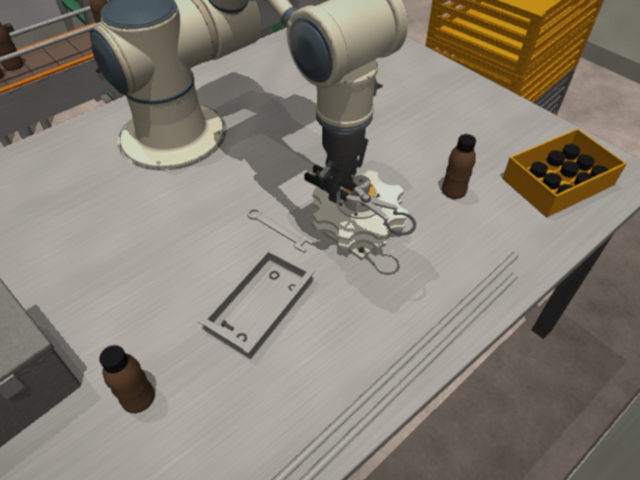

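```bash
python3 - <<'E'
from hold import *
c=dict(np.load('w6.npz'));P=cloud(c)
near=np.linalg.norm(P[...,:2]-[.5635,.155],axis=-1)<.035
Q=P[near];print(np.histogram(Q[:,2],bins=np.arange(.1,.145,.0025)))
z=np.median(Q[Q[:,2]>.132][:,2]);print('ztop',z)
m=(near&(abs(P[...,2]-z)<.0025)).astype(np.uint8)
h=max(cv2.findContours(m,cv2.RETR_EXTERNAL,cv2.CHAIN_APPROX_NONE)[0],key=len);e=cv2.fitEllipse(h);print(e,atz(c,e[0],.136),atz(c,e[0],z))
W=atz(c,(491,261),.136);print('dot',W)
s=dict(np.load('scene6.npz'));P=cloud(s)
# washer ring center too, orange mask
for cc,n in((c,'w'),(s,'s')):
    hsv=cv2.cvtColor(cc['frame'],cv2.COLOR_BGR2HSV);P=cloud(cc)
    mm=(hsv[...,1]>120)&(hsv[...,0]>10)&(hsv[...,0]<30)&(np.linalg.norm(P[...,:2]-[.564,.155],axis=-1)<.045)&(abs(P[...,2]-.107)<.006)
    Q=P[mm];
    if len(Q)>20:
        k=cv2.minEnclosingCircle(Q[:,:2].astype(np.float32));print(n,'washer',len(Q),k,Q[:,2].mean())
f=c['frame'][180:320,400:560];cv2.imwrite('pics/z6.png',cv2.resize(f,None,fx=5,fy=4.2*1,interpolation=cv2.INTER_CUBIC))
E
```

```text
(array([   1,  504, 1681, 3199,    8,   96,  130,  132,  128,  151,  141,
        151,  160,  769, 3664,   13,    0]), array([0.1   , 0.1025, 0.105 , 0.1075, 0.11  , 0.1125, 0.115 , 0.1175,
       0.12  , 0.1225, 0.125 , 0.1275, 0.13  , 0.1325, 0.135 , 0.1375,
       0.14  , 0.1425]))
ztop 0.13656050422248572
((489.416259765625, 258.07855224609375), (66.8909912109375, 77.91297149658203), 59.41569900512695) [0.5626 0.1538 0.136 ] [0.5625 0.1535 0.1366]
dot [0.5639 0.1551 0.136 ]
w washer 4397 ((0.5633949637413025, 0.15484122931957245), 0.03335367143154144) 0.10789209959765651
s washer 73 ((0.565267026424408, 0.15473149716854095), 0.03163045272231102) 0.10679900753143204
```

View pics/z6.png

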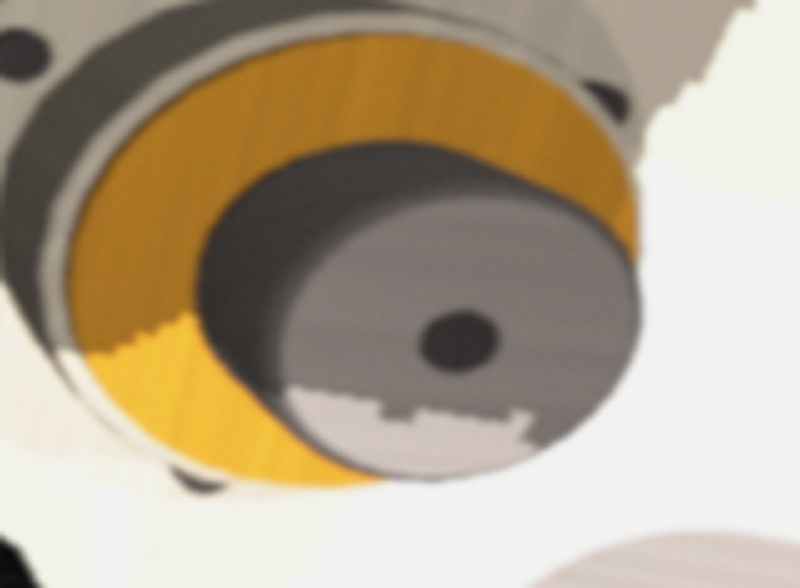

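Wrist view: the axle's centre dot is at (491.8, 261), which gives an axle centre of about (0.5638, 0.155). I'll move the ring to hover above it at the same height.

>>> carry_out --motion '[{"x":-0.006,"y":0,"z":0.004,"wx":0,"wy":0,"wz":0,"claw":0.03},{"x":-0.018,"y":0,"z":0.01,"wx":0,"wy":0,"wz":0,"claw":0.03},{"x":-0.024,"y":0,"z":0.015,"wx":0,"wy":0,"wz":0,"claw":0.03},{"x":-0.026,"y":0,"z":0.016,"wx":0,"wy":0,"wz":0,"claw":0.03},{"x":-0.026,"y":0,"z":0.016,"wx":0,"wy":0,"wz":0,"claw":0.03},{"x":-0.022,"y":0,"z":0.013,"wx":0,"wy":0,"wz":0,"claw":0.03},{"x":-0.014,"y":0,"z":0.008,"wx":0,"wy":0,"wz":0,"claw":0.03},{"x":-0.008,"y":0,"z":0.005,"wx":0,"wy":0,"wz":0,"claw":0.03},{"x":0,"y":0.006,"z":0,"wx":0,"wy":0,"wz":0,"claw":0.03},{"x":0,"y":0.004,"z":0,"wx":0,"wy":0,"wz":0,"claw":0.03},{"x":0,"y":0,"z":0,"wx":0,"wy":0,"wz":0,"claw":0.03},{"x":0,"y":0,"z":0,"wx":0,"wy":0,"wz":0,"claw":0.03}]'

```text
clock: 9.87
tool_pos: [0.435, 0.1253, 0.1599]
tcp_rot: [0.702, 0.081, -0.081, -0.702]
force: [-0.3, 0.5, -2.5]
width: 0.0383
```

```bash
python3 - <<'E'
from hold import *
o=r.get_obs();print(o['tool_pos'],o['clock'],o['width'],o['force']); M=R.from_quat(o['tcp_rot']).as_matrix();tp=o['tool_pos'];print(M)
c=cam('wrist','wrist7.png')
np.savez('w7.npz',**{k:c[k] for k in('frame','depth','K','T')},tool=o['tool_pos'],rot=M)
hold('w7.npz')
ims=[]
for n in('scene','top'):
    c=cam(n,n+'7.png');np.savez(n+'7.npz',**{k:c[k] for k in('frame','depth','K','T')},tool=tp,rot=M)
    pr=tp+M@np.array([.133,-.0067,-.0003]);print(n,pr,proj(c,pr),proj(c,[.5638,.155,.136]))
    for l in('axle_top','clip_center'):
      for d in viewer.pinpoint(l,n)[:1]: print(l,d['point'],d['score'],atz(c,d['point'],.136 if l=='axle_top' else pr[2]))
    x,y=proj(c,pr).astype(int);f=c['frame'][y-30:y+30,x-40:x+40];ims.append(cv2.resize(f,(400,300),interpolation=cv2.INTER_CUBIC))
cv2.imwrite('pics/z7.png',np.hstack(ims))
E
```

```text
[0.435  0.1253 0.1599] 9.8667 0.03827041497682466 [-0.302   0.5343 -2.4647]
[[ 0.9737 -0.0003 -0.2277]
 [ 0.2277 -0.0001  0.9737]
 [-0.0003 -1.     -0.    ]]
6176 [[-0.07652987641703626, -0.028897444414658444, -0.01956027816659313], [-0.051006042277628824, -0.02745544138128729, -0.014016656405517481], [-0.01971243932592577, -0.01740339334799101, -0.00912944568411932]]
y vs x [ 0.0104 -0.0266] z vs x [-0.0029 -0.0142]
6331 [[-0.07672954218344494, -0.02891098435572115, 0.0077511269412207], [-0.051394687383667266, -0.02747520085089757, 0.012998949054338698], [-0.019864245385709176, -0.019984325847517286, 0.01865593195372088]]
y vs x [ 0.0082 -0.0269] z vs x [0.0049 0.0133]
scene [0.5645 0.1553 0.1665] [361.2721 169.093 ] [360.1146 179.8721]
axle_top [356.9, 181.3] 0.61 [0.5626 0.147  0.136 ]
clip_center [359.2, 172.8] 0.93 [0.5699 0.1445 0.1665]
top [0.5645 0.1553 0.1665] [254.1711 250.1741] [255.5584 252.0871]
axle_top [252.8, 251.4] 0.58 [0.5653 0.1619 0.136 ]
clip_center [252.4, 249.2] 0.59 [0.5668 0.1597 0.1665]
```

View pics/z7.png

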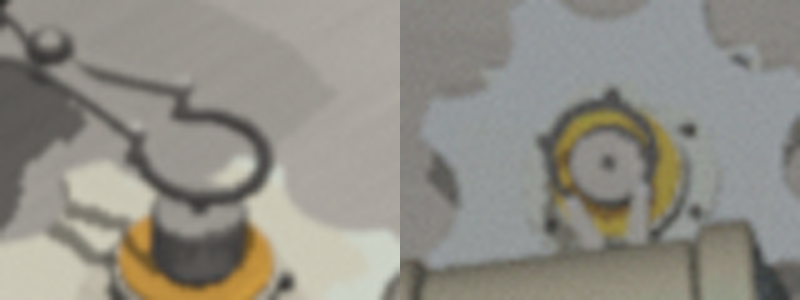

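View pics/wrist7.png

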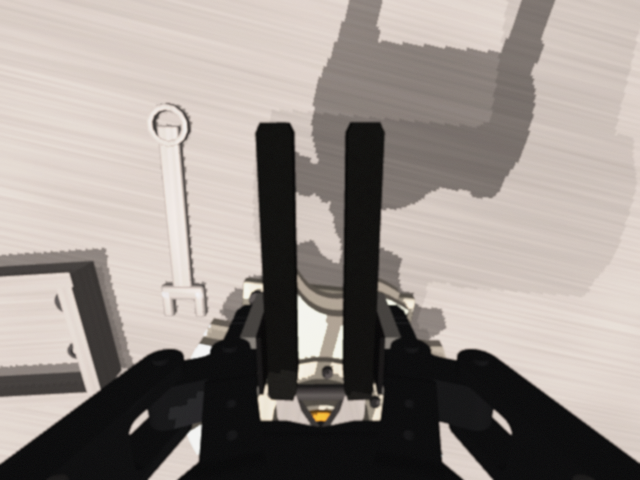

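The wrist and top views both show the ring above the axle, nearly concentric. I'll fit ring and axle circles in each image to refine that.

```bash
cat > fit.py <<'E'
from hold import *
from scipy.optimize import minimize
from scipy.ndimage import map_coordinates
def edge_fit(c,x0,z,rad0,lo,hi,sign,frees=True,angs=None):
    """radial-profile circle fit at height z: find, per angle, position of strongest gradient (sign) of grey between lo,hi"""
    g=cv2.cvtColor(c['frame'],cv2.COLOR_BGR2GRAY).astype(float)
    angs=np.arange(0,360,4) if angs is None else angs
    cen=np.array(x0[:2],float)
    rr=np.arange(lo,hi,.0004)
    for it in range(6):
        pts=[]
        for a in np.radians(angs):
            pr=np.array([proj(c,[cen[0]+q*np.cos(a),cen[1]+q*np.sin(a),z]) for q in rr])
            v=map_coordinates(g,[pr[:,1],pr[:,0]],order=3)
            pts.append(v)
        yield cen,np.array(pts),rr,angs;return
def ringfit(c,cen0,z,r0=.025):
    g=cv2.cvtColor(c['frame'],cv2.COLOR_BGR2GRAY).astype(float)
    g=cv2.GaussianBlur(g,(0,0),.5)
    yaw=np.arctan2(c['rot'][1,0],c['rot'][0,0])
    a=yaw+np.radians(np.arange(-125,126,3))  # skip gap towards pivot
    def f(p,ret=False):
        pr=np.array([proj(c,[p[0]+p[2]*np.cos(t),p[1]+p[2]*np.sin(t),z]) for t in a])
        v=map_coordinates(g,[pr[:,1],pr[:,0]],order=1,mode='nearest')
        return v if ret else v.mean()
    best=min((minimize(f,[cen0[0]+dx,cen0[1]+dy,r0],method='Nelder-Mead',options=dict(initial_simplex=np.array([[0,0,0],[.002,0,0],[0,.002,0],[0,0,.001]])+[cen0[0]+dx,cen0[1]+dy,r0])) for dx in(-.002,0,.002) for dy in(-.002,0,.002)),key=lambda s:s.fun)
    return best.x,best.fun
E
python3 - <<'E'
from fit import *
for n in('scene','top'):
    c=dict(np.load(n+'7.npz'));z=c['tool'][2]+.0067
    x,f=ringfit(c,(.5645,.1553),z+.001);print(n,'ring',x,f,'tool',(np.r_[x[:2],z]-c['tool'])@c['rot'])
# axle dot in top
for n in('top','top5'):
    c=dict(np.load('top7.npz' if n=='top' else 'top5.npz'));g=cv2.cvtColor(c['frame'],cv2.COLOR_BGR2GRAY);x,y=proj(c,[.5638,.155,.136]).round().astype(int);w=g[y-3:y+4,x-4:x+4].astype(float);print(w)
    d=np.clip(np.median(w)-w-5,0,None);d[:1]=0;d[-1:]=0;yy,xx=np.mgrid[y-3:y+4,x-4:x+4];p=[(d*xx).sum()/d.sum(),(d*yy).sum()/d.sum()];print(p,atz(c,p,.136))
c=dict(np.load('scene5.npz'));
x,y=proj(c,[.5638,.155,.136]).astype(int);cv2.imwrite('pics/z5s.png',cv2.resize(c['frame'][y-25:y+35,x-40:x+40],(800,600),interpolation=cv2.INTER_CUBIC));print(x-40,y-25)
E
```

```text
scene ring [0.5675 0.1524 0.0248] 81.82307385580154 tool [ 0.1352 -0.0067 -0.0038]
top ring [0.5631 0.1558 0.0246] 87.97875003994561 tool [ 0.1318 -0.0067  0.0005]
[[140. 140. 138. 142. 138. 144. 145. 144.]
 [143. 142. 136. 135. 135. 141. 144. 144.]
 [142. 139. 121.  99. 114. 133. 141. 143.]
 [141. 135. 111.  84.  96. 128. 143. 141.]
 [143. 135. 117. 102. 104. 132. 139. 141.]
 [140. 142. 137. 128. 127. 138. 141. 140.]
 [140. 140. 138. 139. 139. 141. 139. 139.]]
[np.float64(255.21428571428572), np.float64(252.13571428571427)] [0.5637 0.1558 0.136 ]
[[143. 140. 139. 142. 140. 142. 139. 146.]
 [142. 142. 136. 131. 137. 140. 142. 145.]
 [140. 140. 117. 105. 116. 133. 139. 141.]
 [142. 133. 106.  83.  98. 126. 144. 142.]
 [140. 137. 117. 100. 110. 130. 142. 141.]
 [142. 142. 134. 129. 128. 137. 144. 140.]
 [140. 141. 138. 141. 141. 142. 141. 143.]]
[np.float64(255.16722408026754), np.float64(252.11371237458195)] [0.5637 0.156  0.136 ]
320 154
```

View pics/z5s.png

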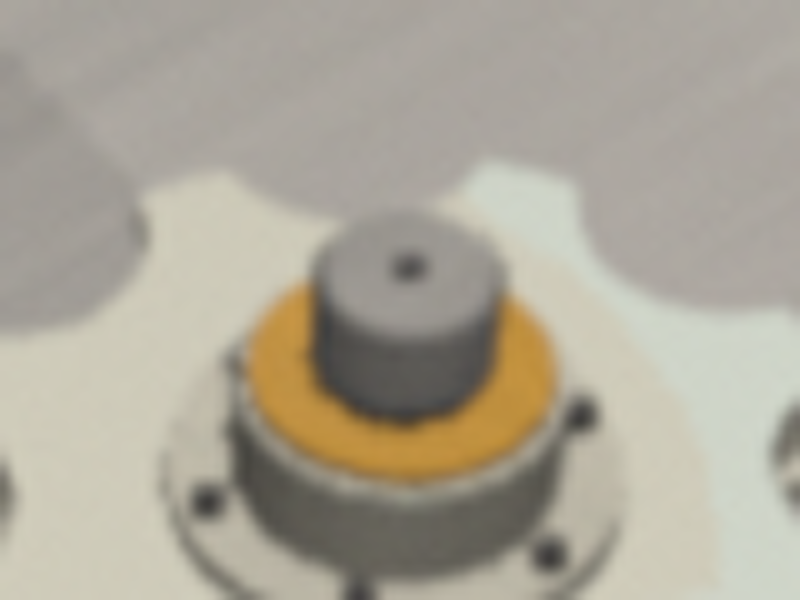

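Ring and axle agree within about 1 mm in the top view, and the ring seems 1–3 mm lower than I predicted. I'll lower to just above the axle end and check again.

>>> carry_out --motion '[{"x":0,"y":0.004,"z":0,"wx":0,"wy":0,"wz":0,"claw":0.03},{"x":0,"y":0.005,"z":0,"wx":0,"wy":0,"wz":0,"claw":0.03},{"x":0,"y":0.005,"z":0,"wx":0,"wy":0,"wz":0,"claw":0.03},{"x":0,"y":0.004,"z":0,"wx":0,"wy":0,"wz":0,"claw":0.03},{"x":0,"y":0,"z":0,"wx":0,"wy":0,"wz":0,"claw":0.03},{"x":0,"y":0,"z":0,"wx":0,"wy":0,"wz":0,"claw":0.03},{"x":0,"y":0,"z":0,"wx":0,"wy":0,"wz":0,"claw":0.03}]'

```text
clock: 10.8
tool_pos: [0.4342, 0.1256, 0.1423]
tcp_rot: [0.702, 0.081, -0.081, -0.702]
force: [0.1, 0.2, -1.8]
width: 0.0378
```

```bash
python3 - <<'E'
from fit import *
o=r.get_obs();print(o['tool_pos'],o['clock'],o['width'],o['force'],o['moment']); M=R.from_quat(o['tcp_rot']).as_matrix();tp=o['tool_pos']
ims=[]
for n in('scene','top'):
    c=cam(n,n+'8.png');c.update(tool=tp,rot=M);np.savez(n+'8.npz',**{k:c[k] for k in('frame','depth','K','T','tool','rot')})
    for z in(tp[2]+.0067,tp[2]+.0037):
        x,f=ringfit(c,(.5645,.1553),z+.001);print(n,'ring',z,x,f,'tool',(np.r_[x[:2],z]-tp)@M)
    p,q=proj(c,[.5638,.155,.136]).astype(int);f=c['frame'][q-30:q+30,p-40:p+40];ims.append(cv2.resize(f,(400,300),interpolation=cv2.INTER_CUBIC))
cv2.imwrite('pics/z8.png',np.hstack(ims))
c=dict(np.load('scene8.npz'));print('scene axle',atz(c,(360.25,180.25),.136))
E
```

```text
[0.4342 0.1256 0.1423] 10.8 0.0378081769136722 [ 0.1278  0.2133 -1.7531] [-0.0121  0.0525  0.0201]
scene ring 0.1489749838019982 [0.5668 0.1526 0.0251] 83.12873184854736 tool [ 0.1353 -0.0067 -0.004 ]
scene ring 0.1459749838019982 [0.5646 0.1549 0.0252] 83.12876126431759 tool [ 0.1337 -0.0037 -0.0012]
top ring 0.1489749838019982 [0.563  0.1565 0.0241] 86.38844498633954 tool [ 0.1324 -0.0067  0.0007]
top ring 0.1459749838019982 [0.5633 0.1568 0.0242] 86.38846664300365 tool [ 0.1329 -0.0037  0.0009]
scene axle [0.5648 0.1544 0.136 ]
```

View pics/z8.png

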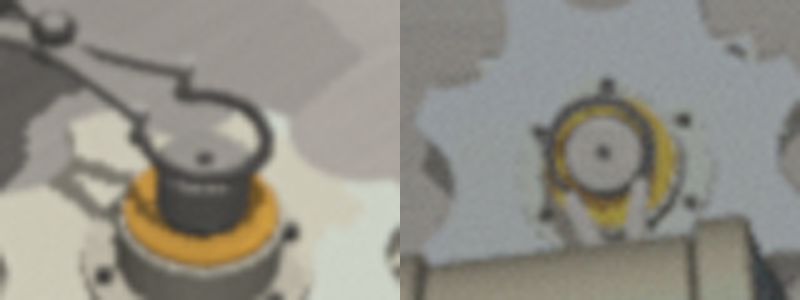

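Both cameras agree the ring should shift about 0.7 mm along tool -z, and that the tip sags a little. I'll correct both and descend gently.

>>> carry_out --motion '[{"x":0,"y":0,"z":-0.0007,"wx":0,"wy":0,"wz":-0.012,"claw":0.03},{"x":0,"y":0,"z":0,"wx":0,"wy":0,"wz":0,"claw":0.03},{"x":0,"y":0.002,"z":0,"wx":0,"wy":0,"wz":0,"claw":0.03},{"x":0,"y":0.002,"z":0,"wx":0,"wy":0,"wz":0,"claw":0.03},{"x":0,"y":0.002,"z":0,"wx":0,"wy":0,"wz":0,"claw":0.03},{"x":0,"y":0.002,"z":0,"wx":0,"wy":0,"wz":0,"claw":0.03},{"x":0,"y":0.002,"z":0,"wx":0,"wy":0,"wz":0,"claw":0.03},{"x":0,"y":0.002,"z":0,"wx":0,"wy":0,"wz":0,"claw":0.03},{"x":0,"y":0.002,"z":0,"wx":0,"wy":0,"wz":0,"claw":0.03},{"x":0,"y":0,"z":0,"wx":0,"wy":0,"wz":0,"claw":0.03},{"x":0,"y":0,"z":0,"wx":0,"wy":0,"wz":0,"claw":0.03}]'

```text
clock: 11.82
tool_pos: [0.4344, 0.1249, 0.1282]
tcp_rot: [-0.702, -0.085, 0.077, 0.703]
force: [0.9, -0.1, -2.6]
width: 0.0381
```

```bash
cat > chk.py <<'E'
from fit import *
import sys
k=sys.argv[1]
o=r.get_obs();print(o['tool_pos'],o['clock'],o['width'],o['force'],o['moment']); M=R.from_quat(o['tcp_rot']).as_matrix();tp=o['tool_pos'];print(M[:,0])
ims=[]
for n in('scene','top'):
    c=cam(n,n+k+'.png');c.update(tool=tp,rot=M);np.savez(n+k+'.npz',**{k:c[k] for k in('frame','depth','K','T','tool','rot')})
    z=(tp+M@np.array([.133,-.0037,0]))[2]
    x,f=ringfit(c,(.5640,.1553),z+.001);print(n,'ring',z,x,f)
    p,q=proj(c,[.5638,.155,.125]).astype(int);f=c['frame'][q-30:q+30,p-40:p+40];ims.append(cv2.resize(f,(400,300),interpolation=cv2.INTER_CUBIC))
cv2.imwrite(f'pics/z{k}.png',np.hstack(ims))
E
python3 chk.py 9
```

```text
[0.4344 0.1249 0.1282] 11.8167 0.038109554940782504 [ 0.9368 -0.1233 -2.5985] [-0.0486  0.1178 -0.0227]
[0.9736 0.2282 0.0117]
scene ring 0.1334073513205129 [0.565  0.1539 0.0251] 79.89643476435329
top ring 0.1334073513205129 [0.5635 0.1562 0.0233] 84.61411861793957
```

View pics/z9.png

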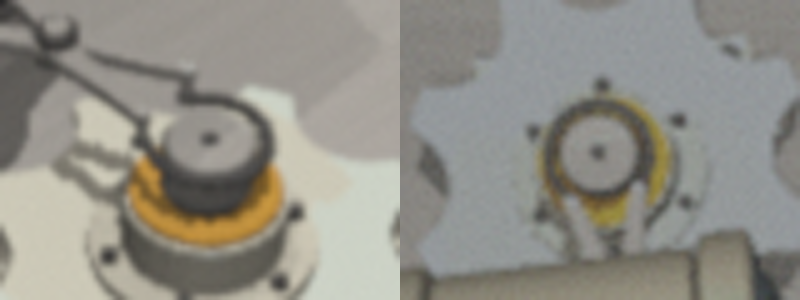

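The ring is over the axle end, concentric and with no contact force. Continuing down.

>>> carry_out --motion '[{"x":0,"y":0.002,"z":0,"wx":0,"wy":0,"wz":0,"claw":0.03},{"x":0,"y":0.002,"z":0,"wx":0,"wy":0,"wz":0,"claw":0.03},{"x":0,"y":0.002,"z":0,"wx":0,"wy":0,"wz":0,"claw":0.03},{"x":0,"y":0.002,"z":0,"wx":0,"wy":0,"wz":0,"claw":0.03},{"x":0,"y":0.002,"z":0,"wx":0,"wy":0,"wz":0,"claw":0.03},{"x":0,"y":0.002,"z":0,"wx":0,"wy":0,"wz":0,"claw":0.03},{"x":0,"y":0,"z":0,"wx":0,"wy":0,"wz":0,"claw":0.03},{"x":0,"y":0,"z":0,"wx":0,"wy":0,"wz":0,"claw":0.03}]'

```text
clock: 12.58
tool_pos: [0.4346, 0.125, 0.1162]
tcp_rot: [-0.702, -0.085, 0.077, 0.703]
force: [1.0, 0.3, -2.4]
width: 0.0387
```

>>> carry_out --motion '[{"x":0,"y":0.002,"z":0,"wx":0,"wy":0,"wz":0,"claw":0.03},{"x":0,"y":0.002,"z":0,"wx":0,"wy":0,"wz":0,"claw":0.03},{"x":0,"y":0.002,"z":0,"wx":0,"wy":0,"wz":0,"claw":0.03},{"x":0,"y":0.001,"z":0,"wx":0,"wy":0,"wz":0,"claw":0.03},{"x":0,"y":0.001,"z":0,"wx":0,"wy":0,"wz":0,"claw":0.03},{"x":0,"y":0,"z":0,"wx":0,"wy":0,"wz":0,"claw":0.03},{"x":0,"y":0,"z":0,"wx":0,"wy":0,"wz":0,"claw":0.03}]'

```text
clock: 13.17
tool_pos: [0.4347, 0.125, 0.1082]
tcp_rot: [-0.702, -0.085, 0.077, 0.703]
force: [0.1, 0.4, -2.5]
width: 0.0382
```

```bash
python3 chk.py 10
```

```text
[0.4347 0.125  0.1082] 13.1667 0.038237740507591995 [ 0.1394  0.3941 -2.496 ] [-0.0325  0.0444 -0.0041]
[0.9735 0.2282 0.0119]
scene ring 0.1135264810351156 [0.5671 0.1529 0.0234] 87.7907742181213
top ring 0.1135264810351156 [0.564  0.1558 0.0242] 87.26843555140647
```

View pics/z10.png

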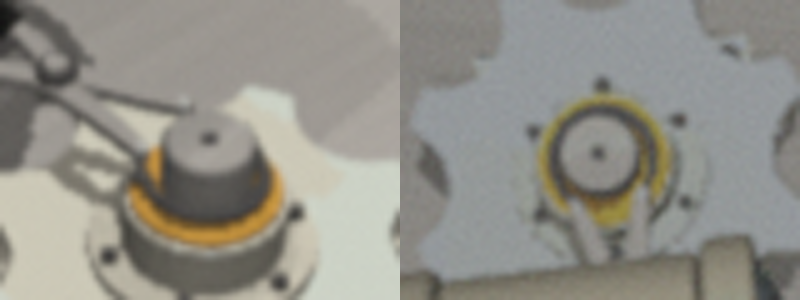

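The ring sits low on the axle, still free of contact. I'll approach the washer in 1 mm and finer steps, watching for the force to rise.

>>> carry_out --motion '[{"x":0,"y":0.001,"z":0,"wx":0,"wy":0,"wz":0,"claw":0.03},{"x":0,"y":0.001,"z":0,"wx":0,"wy":0,"wz":0,"claw":0.03},{"x":0,"y":0,"z":0,"wx":0,"wy":0,"wz":0,"claw":0.03},{"x":0,"y":0,"z":0,"wx":0,"wy":0,"wz":0,"claw":0.03}]'

```text
clock: 13.6
tool_pos: [0.4347, 0.125, 0.1062]
tcp_rot: [-0.702, -0.085, 0.077, 0.703]
force: [-0.3, -1.1, -1.5]
width: 0.0386
```

>>> carry_out --motion '[{"x":0,"y":0.001,"z":0,"wx":0,"wy":0,"wz":0,"claw":0.03},{"x":0,"y":0,"z":0,"wx":0,"wy":0,"wz":0,"claw":0.03},{"x":0,"y":0,"z":0,"wx":0,"wy":0,"wz":0,"claw":0.03},{"x":0,"y":0,"z":0,"wx":0,"wy":0,"wz":0,"claw":0.03}]'

```text
clock: 13.93
tool_pos: [0.4347, 0.125, 0.1053]
tcp_rot: [-0.702, -0.085, 0.077, 0.703]
force: [0.0, 0.6, -0.8]
width: 0.0389
```

```bash
python3 chk.py 11
```

```text
[0.4347 0.125  0.1053] 13.9333 0.03886638970908347 [ 0.0192  0.5971 -0.7959] [ 0.0121  0.0951 -0.0876]
[0.9736 0.2282 0.0119]
scene ring 0.11055079983652621 [0.5651 0.1539 0.0242] 87.88634665204738
top ring 0.11055079983652621 [0.5639 0.1559 0.0245] 87.95184982722604
```

View pics/z11.png

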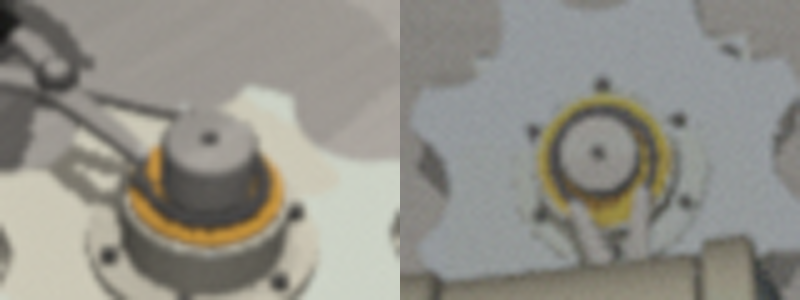

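>>> carry_out --motion '[{"x":0,"y":0.0005,"z":0,"wx":0,"wy":0,"wz":0,"claw":0.03},{"x":0,"y":0,"z":0,"wx":0,"wy":0,"wz":0,"claw":0.03},{"x":0,"y":0,"z":0,"wx":0,"wy":0,"wz":0,"claw":0.03}]'

```text
clock: 14.28
tool_pos: [0.4347, 0.125, 0.1048]
tcp_rot: [-0.702, -0.085, 0.077, 0.703]
force: [-0.4, -1.1, -2.3]
width: 0.0383
```

```bash
python3 - <<'E'
from hold import *
for i in range(4):
    viewer.read_camera('top');o=r.get_obs();print(o['tool_pos'],o['force'],o['moment'],o['width'])
M=R.from_quat(o['tcp_rot']).as_matrix();c=cam('wrist','wrist12.png')
np.savez('w12.npz',**{k:c[k] for k in('frame','depth','K','T')},tool=o['tool_pos'],rot=M);hold('w12.npz')
E
```

```text
[0.4347 0.125  0.1048] [-0.1287 -0.1067 -1.8049] [0.0021 0.0787 0.0228] 0.03809864738574536
[0.4347 0.125  0.1048] [ 0.0582  0.3305 -1.8745] [-0.0228  0.0766 -0.0356] 0.03841153653087738
[0.4347 0.125  0.1048] [-0.3772 -0.8593 -1.2503] [-0.0308  0.0616  0.0303] 0.03828117980499107
[0.4347 0.125  0.1048] [-0.5098  0.6235 -1.2038] [-0.0341  0.0808 -0.0174] 0.038398422771730424
6142 [[-0.07652807477373617, -0.02895983823182698, -0.019515775041819734], [-0.05101067339945575, -0.02746606182393386, -0.014011399904665189], [-0.01980411399889535, -0.017698797878160172, -0.009127695040870867]]
y vs x [ 0.0113 -0.0266] z vs x [-0.0016 -0.0141]
6268 [[-0.07653359134088111, -0.028983032226322918, 0.007760095318750714], [-0.05139057911747427, -0.027495964117385703, 0.01303670748425034], [-0.01993593133752014, -0.02155944503126126, 0.018629912157903654]]
y vs x [ 0.0082 -0.0269] z vs x [0.0054 0.0133]
```

>>> carry_out --motion '[{"x":0,"y":0.0005,"z":0,"wx":0,"wy":0,"wz":0,"claw":0.03},{"x":0,"y":0.0005,"z":0,"wx":0,"wy":0,"wz":0,"claw":0.03},{"x":0,"y":0,"z":0,"wx":0,"wy":0,"wz":0,"claw":0.03},{"x":0,"y":0,"z":0,"wx":0,"wy":0,"wz":0,"claw":0.03}]'

```text
clock: 14.87
tool_pos: [0.4347, 0.125, 0.1037]
tcp_rot: [-0.702, -0.085, 0.077, 0.703]
force: [0.2, -0.0, -2.1]
width: 0.0386
```

```bash
python3 - <<'E'
from hold import *
for i in range(4):
    viewer.read_camera('top');o=r.get_obs();print(o['tool_pos'],o['force'],o['moment'],o['width'])
E
```

```text
[0.4347 0.125  0.1038] [-0.7607  0.6718 -1.487 ] [-0.0091  0.0898  0.0089] 0.03835167101188029
[0.4348 0.125  0.1038] [-0.6002 -0.6494 -1.4917] [-0.0051  0.0078  0.0205] 0.03841747413908347
[0.4347 0.125  0.1038] [-0.17   -0.1373 -1.8312] [0.0323 0.1016 0.0263] 0.038413129764315344
[0.4348 0.125  0.1038] [ 0.3736 -0.7101 -2.3354] [-0.0157  0.0628  0.0305] 0.03814185389453678
```

>>> carry_out --motion '[{"x":0,"y":0.0005,"z":0,"wx":0,"wy":0,"wz":0,"claw":0.03},{"x":0,"y":0.0005,"z":0,"wx":0,"wy":0,"wz":0,"claw":0.03},{"x":0,"y":0,"z":0,"wx":0,"wy":0,"wz":0,"claw":0.03},{"x":0,"y":0,"z":0,"wx":0,"wy":0,"wz":0,"claw":0.03}]'

```text
clock: 15.4
tool_pos: [0.4348, 0.125, 0.1027]
tcp_rot: [-0.702, -0.085, 0.077, 0.703]
force: [0.1, -0.9, -2.2]
width: 0.0385
```

```bash
python3 - <<'E'
from hold import *
for i in range(4):
    viewer.read_camera('top');o=r.get_obs();print(o['tool_pos'],o['force'],o['moment'],o['width'])
E
python3 chk.py 13
```

```text
[0.4347 0.125  0.1027] [-0.5501 -0.38   -1.9045] [-0.0613  0.0681 -0.0534] 0.03839032338126989
[0.4348 0.125  0.1028] [ 0.0054 -0.0666 -2.354 ] [-0.0001  0.0975  0.0051] 0.03850558987565226
[0.4348 0.125  0.1028] [ 0.4867  0.0946 -2.5931] [0.0195 0.0344 0.0257] 0.03812375070995146
[0.4348 0.125  0.1028] [-0.6006 -0.1723 -1.2983] [0.0154 0.0091 0.0343] 0.03863815728654605
[0.4348 0.125  0.1028] 15.6 0.03863815728654605 [-0.6006 -0.1723 -1.2983] [0.0154 0.0091 0.0343]
[0.9735 0.2282 0.012 ]
scene ring 0.10808341761488799 [0.5635 0.1548 0.025 ] 90.36301046801107
top ring 0.10808341761488799 [0.5643 0.1559 0.0245] 89.2345164278443
```

View pics/z13.png

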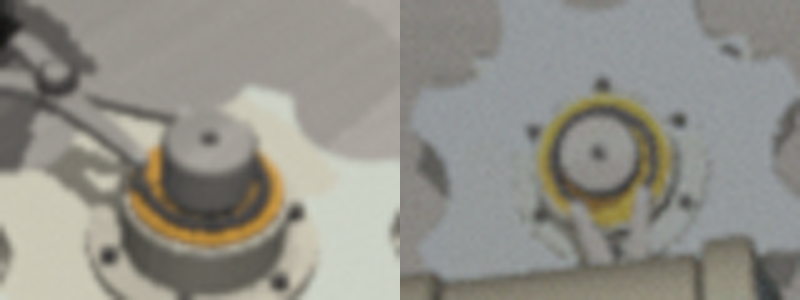

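>>> carry_out --motion '[{"x":0,"y":0.0005,"z":0,"wx":0,"wy":0,"wz":0,"claw":0.03},{"x":0,"y":0.0005,"z":0,"wx":0,"wy":0,"wz":0,"claw":0.03},{"x":0,"y":0,"z":0,"wx":0,"wy":0,"wz":0,"claw":0.03},{"x":0,"y":0,"z":0,"wx":0,"wy":0,"wz":0,"claw":0.03}]'

```text
clock: 16.03
tool_pos: [0.4348, 0.125, 0.1018]
tcp_rot: [-0.702, -0.085, 0.077, 0.703]
force: [0.1, -0.4, -2.1]
width: 0.0382
```

```bash
python3 - <<'E'
from hold import *
for i in range(6):
    viewer.read_camera('top');o=r.get_obs();print(o['tool_pos'],o['force'],o['moment'],o['width'])
E
```

```text
[0.4348 0.125  0.1018] [-0.2706 -0.6737 -1.959 ] [-0.0459  0.0407 -0.0263] 0.038728708228875815
[0.4348 0.125  0.1018] [ 0.0859 -0.9579  0.3101] [-0.031   0.0217 -0.044 ] 0.0386314757280304
[0.4348 0.125  0.1018] [-0.1249 -0.0278 -1.9288] [-0.053  0.055 -0.07 ] 0.03836425697371263
[0.4348 0.125  0.1018] [-0.6168 -0.2808 -2.0717] [0.0223 0.0642 0.0066] 0.03840577874246516
[0.4348 0.125  0.1018] [ 0.3115 -0.4317 -1.2444] [-0.0014  0.035   0.0313] 0.03871237572396963
[0.4348 0.125  0.1018] [-0.5036  0.0989 -2.1179] [0.0092 0.0595 0.0091] 0.03833014913614398
```

>>> carry_out --motion '[{"x":0,"y":0.0005,"z":0,"wx":0,"wy":0,"wz":0,"claw":0.03},{"x":0,"y":0,"z":0,"wx":0,"wy":0,"wz":0,"claw":0.03},{"x":0,"y":0,"z":0,"wx":0,"wy":0,"wz":0,"claw":0.03}]'

```text
clock: 16.58
tool_pos: [0.4348, 0.125, 0.1013]
tcp_rot: [-0.702, -0.085, 0.077, 0.703]
force: [-0.7, 0.6, -0.9]
width: 0.0384
```

>>> carry_out --motion '[{"x":0,"y":0.0005,"z":0,"wx":0,"wy":0,"wz":0,"claw":0.03},{"x":0,"y":0,"z":0,"wx":0,"wy":0,"wz":0,"claw":0.03},{"x":0,"y":0,"z":0,"wx":0,"wy":0,"wz":0,"claw":0.03}]'

```text
clock: 16.83
tool_pos: [0.4347, 0.125, 0.1008]
tcp_rot: [-0.702, -0.085, 0.077, 0.703]
force: [-0.3, -0.3, 0.6]
width: 0.0384
```

```bash
python3 - <<'E'
from hold import *
for i in range(6):
    viewer.read_camera('top');o=r.get_obs();print(o['tool_pos'],o['force'],o['moment'],o['width'])
c=cam('scene');p,q=proj(c,[.5638,.155,.125]).astype(int);cv2.imwrite('pics/z14.png',cv2.resize(c['frame'][q-40:q+40,p-60:p+50],(800,580),interpolation=cv2.INTER_CUBIC))
E
```

```text
[0.4348 0.125  0.1008] [-1.5756 -0.5821  1.0552] [ 0.023  -0.0661 -0.0125] 0.03850104071936561
[0.4348 0.125  0.1008] [-1.7219  0.4184  0.6745] [ 0.0061 -0.0224  0.019 ] 0.03861449689030536
[0.4348 0.125  0.1008] [-1.8737 -0.5504  1.5546] [ 0.0127 -0.0239  0.0188] 0.038359970206729675
[0.4348 0.125  0.1008] [-1.1863 -0.1667  0.0471] [ 0.0465  0.0199 -0.0091] 0.0382807795159176
[0.4348 0.125  0.1008] [-0.99   -0.7061  0.0034] [0.0134 0.0475 0.0197] 0.03851123906000979
[0.4348 0.125  0.1008] [-1.0001  0.8355  0.8616] [ 0.0262  0.0241 -0.0115] 0.03849836885415695
```

View pics/z14.png

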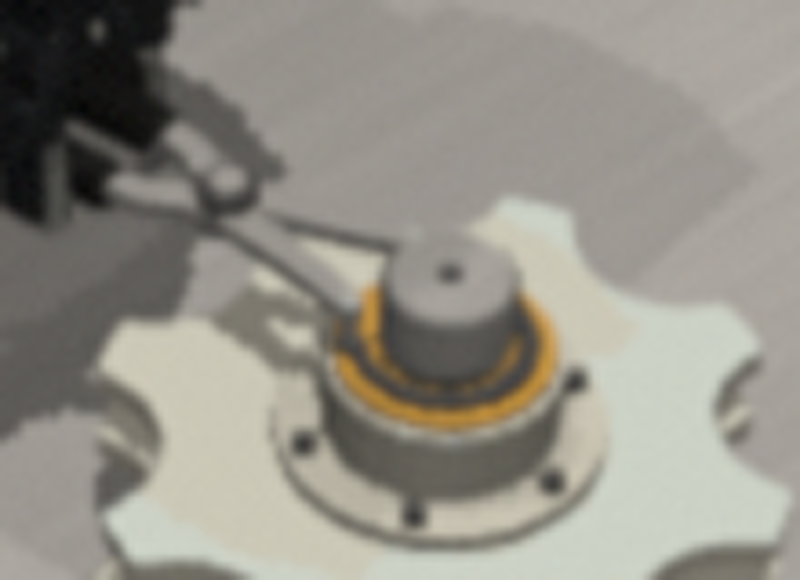

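The force rose from about -1.8 N to +0.7 N, so the ring now rests lightly on the washer. The height from the tool pose gives a mid-plane of about 0.109 m, against 0.10925 m expected. Handing in.

```bash
python3 - <<'E'
from bench import r
print(r.finish_job()); o=r.get_obs();print(o['clock'],o['tool_pos'],o['force'],o['width'])
E
```

```text
the job is handed in; nothing more can be done
None
the job is handed in; nothing more can be done
```

I picked up the pliers and squeezed the handles to the stop with a 38 N grip. Then I lowered the spread ring over the axle until it rested lightly on the washer, and handed the job in there, still gripped and squeezed.

**Last checks before hand-in:**
- **Spread:** the handles were parallel at a finger opening of 38.4 mm. That is a little under the stated 40 mm, but steady since the grasp.
- **Centring:** the last top-view fit, taken 2 mm higher, put the ring about 0.6 mm from the axle's centre. The scene camera's fits drifted by 1–3 mm with the assumed ring height, so I trusted them less.
- **Height:** the tool pose gave a mid-plane of about 0.109 m, against 0.10925 m for a ring on the washer. While hovering, the scene view had suggested the tips sagged about 3 mm, but first contact came where almost no sag would put it.
- **Force:** contact with the washer was about 2.5 N, with about 1.3 N sideways.
- **Level:** I tilted the tool 0.012 rad to correct the sag. The pliers should be level within about 1 degree.
- **Time and bystanders:** about 17 s of the 42 s were used. I kept clear of the bottles and spanner but did not re-measure them at the end.

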